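# Load the sample plate into the test cell by its handle

### The job

Take the metal sample plate by its blue handle, draw it out of the leaning drain rack and slide it edgewise down between the upright guides of the grey test cell. Push it down by the handle until the stiff copper contact bar at the bottom is fully home on its stop, without ramming it, then let go and leave the plate standing there. Leave the bottle, the beaker and the timer where they are.

Things in the scene. Friction and masses are not known exactly. Their poses are not given: they have to be found in the camera images.
- plate: Loose aluminium plate, 90 mm wide (its y), 90 mm high (its z), 5 mm thick (its x), blue strap handle above its upper edge; about 0.12 kg. Origin at the middle of its lower edge, z up towards the handle; same either way round. At the start it stands in the drain rack's slot, leaning 35 degrees (0.61 rad), top towards the rack's front (-x of the rack, mostly to the robot's right)
- plate_handle: The plate's blue handle, rigid with it (same origin and axes): a flat crossbar 64 mm long (y), 10 mm thick (x), 14 mm high (z), its middle 126 mm above the plate's lower edge, on two 10 mm wide uprights at y = +-27 mm; opening below it 29 mm high. Pinch the crossbar across its 10 mm, tool in line with the leaning plate
- plate_grip (a point): Middle of the handle's crossbar, 126 mm above the plate's lower edge; axes as the plate's
- rack: White drain rack, fixed, at the left; foot 130 x 128 mm, origin on the worktop. Guides 55 mm long with an 8 mm slot, leaning 35 degrees, hold the plate's side edges: draw it out along its own z. A shelf (136 mm wide in y, from x = -10 to 86 mm, underside 288, rim 309 mm high) on two rear posts keeps a vertical tool off the handle, which is at x = -44 mm, 137 mm high
- rack_slot (a point): Bottom of the rack's leaning slot, where the middle of the plate's lower edge stands at the start (within 2 mm)
- cell: Grey test cell, fixed, at the right; foot 90 x 130 mm, origin on the worktop at its middle. Cheeks at +-y carry vertical guides of black ribs: slot 8 mm wide (x), 93 mm between slot bottoms (y), ribs 12 mm deep, straight from 8 to 95 mm above the worktop, flared mouth above that up to 106 mm. Low pale walls in front and behind, 38 mm high
- cell_mouth (a point): Middle between the guides at the top of their straight part, 95 mm above the worktop; axes as the cell's (z up, y from guide to guide)
- cell_seat (a point): Where the middle of the plate's lower edge stands when the plate is seated: midway between the guides, 16 mm above the worktop
- contact_bar (a joint): Copper contact bar (6 x 86 x 8 mm, along y) across the foot of the cell between the guides, sliding vertically: 0 = up (its top 41 mm above the worktop), 0.025 = fully down on its stop (top 16 mm above the worktop). It stays where it is and moves down only when pushed with about 10 N; the plate's weight does not move it. It starts near the top
- reagent_bottle: Screw-cap bottle with blue cap, 56 mm in diameter, 105 mm high, standing loose near the front edge between rack and cell; origin under its middle
- beaker: Small clear beaker, 46 mm in diameter, 56 mm high, standing loose behind the work; origin under its middle
- lab_timer: White lab timer, 62 x 66 x 19 mm, lying loose at the front right; origin under its middle

How it is judged:
By the outcome, as a careful person would: the job done as asked, in the order asked, and still so for the second after the job is handed in, with the robot touching nothing.
It also fails if it takes over 51 s, if anything falls off the work surface, if the arm or the gripper's body presses on something with over 40 N, if the wrist force passes 120 N, or if a joint passes its speed limit or range.

### The arm

A 6-joint arm with a two-finger parallel gripper is mounted at the origin on a cart in front of the work surface, level with it; the furniture and walls round the work are solid. World frame = base frame: x ahead of the robot, y to its left, z up, the work surface at z = 0. Lengths are in m, angles in degrees, forces in N, time in s.
With the tool pointing down it reaches from about 0.35 to 1 m from the base axis. Payload 7.1 kg.
Tool frame: the origin (TCP) lies midway between the tips of the shut fingers; the grasp point (between the pads) lies 19 mm behind it; z points along the fingers, y is the line along which they close (so a half turn about z gives the same grasp; the last joint's range is limited). The gripper opens to 85 mm and grips with 20 to 120 N. Pads are 22 mm wide; open, the fingers measure 114 mm over their backs; the gripper's body (76 mm by 85 mm) begins 54 mm behind the grasp point. The pads swing forward as they close: fully open they stand 13 mm farther back than shut.
Start: joints at [-1.089, 24.242, 93.386, -0, 62.372, -1.089], TCP at [0.625, 0, 0.193] pointing down, gripper open.
Joint ranges: [-172.04, 172.04], [-51.8, 120.97], [4.93, 147.93], [-75.15, 255.16], [6.16, 154.13], [-145.62, 145.62]. Speed limits (degrees/s): [136.94, 136.94, 172.46, 180, 180, 180].

### API

Orientations are given as a 3x3 rotation matrix whose columns are the frame's x, y, z axes.
In Python, from workcell import ctrl gives the robot as it stands. Calls block until the motion is done:
- ctrl.reach(position, orientation): joint-space move of the TCP to a pose.
- ctrl.movel(position, frame=None, v=0.15): straight line of the TCP; frame=None keeps the orientation; v is the mean speed in m/s.
- ctrl.set_joints(angles): joint-space move.
- ctrl.gripper_to(opening, force=None): finger opening in m; force is the grip in N (None keeps the last); returns when the fingers have stopped.
- ctrl.sleep(seconds).
- ctrl.ik(position, orientation): joint angles nearest the present ones, or None.
- ctrl.observe(): the state.
- ctrl.camera(name): name is "scene" or "side" or "wrist"; returns the picture (400x640x3 uint8, red, green, blue); there is no depth.
- ctrl.get_calibration(name): a dict with "mtx" (3x3 intrinsics, pixels), "rvec" (rotation vector, rad) and "tvec" (3), from world to camera coordinates, as OpenCV has them. Camera axes: x right, y down, z forward; pixel columns grow to the right and rows downward; lengths in m; the calibration is good to about 2 mm. A picture is of the moment at which its call begins: read the wrist's pose just before it. get_calibration takes no time and is no camera call; for the wrist camera it gives the pose at the moment of the call.
A pose or a line that the arm cannot do raises ctrl.Unreachable and nothing moves.
- ctrl.sign_off(): hands the job in; it is judged then, once.
The state is a dict: "clock": time; "joint_positions": joint angles; "qd": joint speeds; "joint_efforts": joint torques, N m; "ee_pos": TCP position; "eef_rot": TCP orientation; "force": force on the tool from outside, world axes, zero at the start; "ft_torque": the same for the moment, N m; "grip_width": finger opening in m; "finger_force": force on a finger pad.
Only numpy, scipy, OpenCV 4.12 (cv2) and the standard library are available. Lean on these libraries where they do the work, as an engineer would, in place of code of your own. Each camera call takes 0.05 s, during which the arm holds its last target. There are 200 camera calls.

## Working session

There is one attempt and no reset: what is moved stays moved. The work goes in short steps, each a Python script; the robot and the scene stay as the last script left them, time stands still between calls to the robot, and variables do not carry over. Pictures are saved under pics/ and viewed, at most 10 in all, crops included, and the job is handed in when it is done.

```bash
ls; mkdir -p pics; python3 - <<'E'
from workcell import ctrl
import cv2
print(ctrl.observe())
for n in("scene","side","wrist"):
    c=ctrl.get_calibration(n); print(n,c)
    cv2.imwrite(f"pics/{n}0.png",ctrl.camera(n)[:,:,::-1])
E
```

```text
pics
workcell.py
{'clock': 0.0, 'joint_positions': array([-1.08764787e+00,  2.42861297e+01,  9.34334892e+01,  3.38275290e-03,
        6.23712572e+01, -1.09067777e+00]), 'qd': array([-0.00756937,  0.01233108,  0.04178263,  0.01313992, -0.0203918 ,
        0.03465289]), 'joint_efforts': array([ 6.87376578e-04, -5.57382560e+01, -2.81743366e+01,  7.52266601e-05,
        7.21184188e-03,  1.02962622e-05]), 'ee_pos': array([6.24377122e-01, 6.58772014e-05, 1.92613124e-01]), 'eef_rot': array([[-2.53956146e-05,  9.99998744e-01, -1.58480729e-03],
       [ 9.99999996e-01,  2.55262432e-05,  8.24053817e-05],
       [ 8.24457324e-05, -1.58480519e-03, -9.99998741e-01]]), 'force': array([-0.68364374,  0.52832766, -0.1876236 ]), 'ft_torque': array([-0.00184217, -0.01904423,  0.01289567]), 'finger_force': 0.0, 'grip_width': 0.0855347141349169}
scene {'mtx': array([[513.24543916,   0.        , 313.22685036],
       [  0.        , 513.24543916, 200.77639135],
       [  0.        ,   0.        ,   1.        ]]), 'rvec': array([ 2.07842544, -0.91825681,  0.4824372 ]), 'tvec': array([-0.34290214,  0.34287434,  0.97649526])}
side {'mtx': array([[434.59592692,   0.        , 315.48008161],
       [  0.        , 434.59592692, 200.23835152],
       [  0.        ,   0.        ,   1.        ]]), 'rvec': array([ 2.55715296,  0.72683904, -0.20114972]), 'tvec': array([-0.49807724, -0.16826932,  1.32710907])}
wrist {'mtx': array([[308.14295921,   0.        , 318.32228945],
       [  0.        , 308.14295921, 194.77791586],
       [  0.        ,   0.        ,   1.        ]]), 'rvec': array([-2.88076691e+00, -2.31275717e-04,  2.53862474e-03]), 'tvec': array([-0.62509522, -0.03328721,  0.37883016])}
```

View pics/scene0.png

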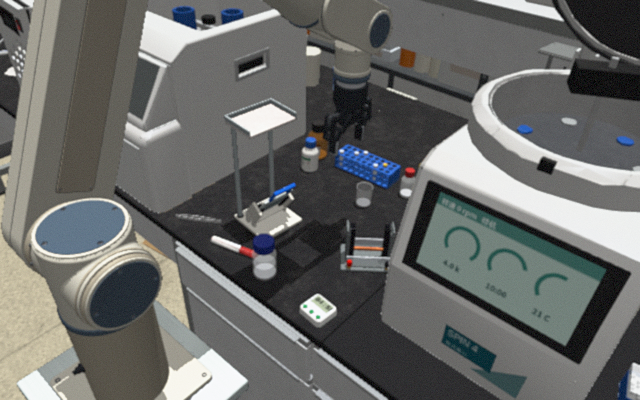

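View pics/side0.png

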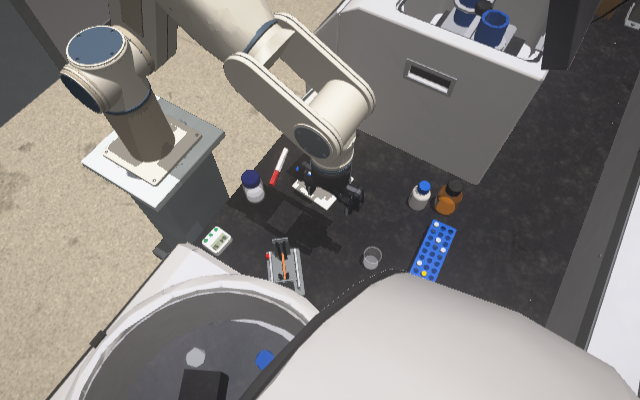

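View pics/wrist0.png

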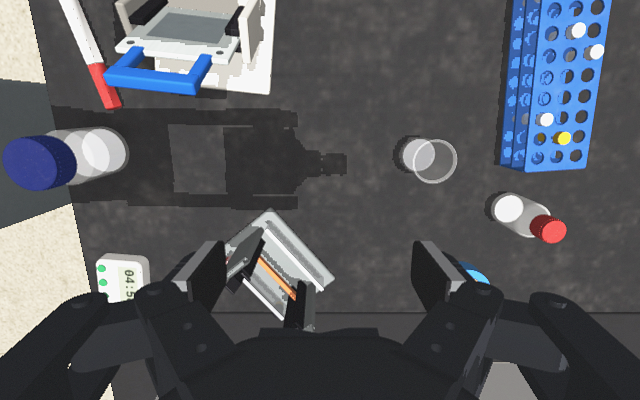

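The scene view shows the rack at (270,212) with the blue handle at (282,192), and the cell at (367,247). In the wrist view the crossbar runs from (108,80) to (197,88), and the cell is near (275,270), partly hidden by a finger. I'll take two better wrist views.

```bash
cat > h.py <<'E'
from workcell import ctrl
import cv2, numpy as np, json
def pm(c):
    R=cv2.Rodrigues(np.array(c["rvec"],float))[0]; return np.array(c["mtx"])@np.c_[R,np.array(c["tvec"]).ravel()]
def onplane(P,px,z):
    M=P[:,[0,1,3]].copy(); M[:,2]+=P[:,2]*z
    w=np.linalg.solve(M,[*px,1]); return w[:2]/w[2]
def tri(Ps,pxs):
    A=np.vstack([[u*P[2]-P[0],v*P[2]-P[1]] for P,(u,v) in zip(Ps,pxs)]); X=np.linalg.svd(A)[2][-1]; return X[:3]/X[3]
def snap(n,name):
    c=ctrl.get_calibration(n); im=ctrl.camera(n); cv2.imwrite(f"pics/{name}.png",im[:,:,::-1]); np.save(f"pics/{name}.npy",pm(c)); return pm(c),im
E
python3 - <<'E'
from h import *
P=pm(ctrl.get_calibration("wrist"))
for n,px,z in [("ha",(108,80),.137),("hb",(197,88),.137),("cell",(275,270),.1),("bottle",(40,165),.105)]: print(n,onplane(P,px,z))
R=np.array([[0,1,0],[1,0,0],[0,0,-1.]])
ctrl.reach([.52,-.13,.30],R); snap("wrist","w1"); print(ctrl.observe()["clock"])
ctrl.reach([.47,-.06,.27],R); snap("wrist","w2"); print(ctrl.observe()["clock"])
E
```

```text
ha [0.47325291 0.08823974]
hb [0.53713104 0.08274407]
cell [ 0.58276985 -0.08411068]
bottle [0.38024685 0.02085406]
1.0083
1.5083
```

View pics/w1.png

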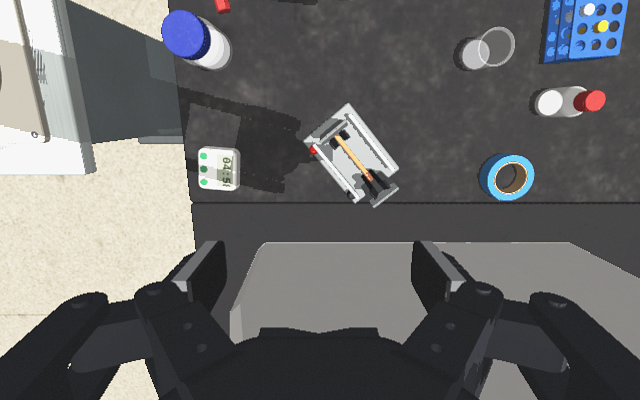

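View pics/w2.png

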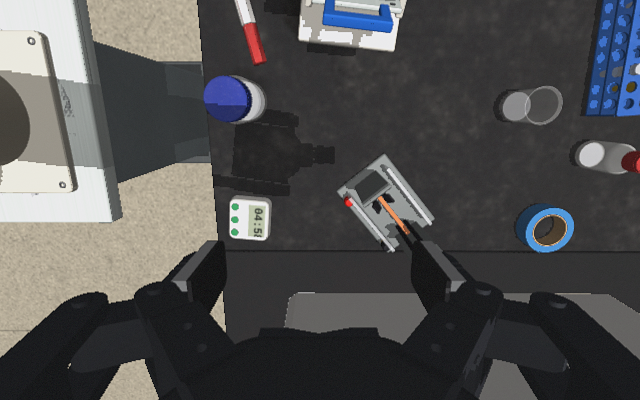

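w1 shows the cell centred near (352,155), with its slot line running from (337,137) to (375,182). w2 shows the handle crossbar at (325–392, 20) and the cell near (387,200). I need closer views, and I must see where the machine's edge on the right is.

```bash
python3 - <<'E'
from h import *
P1=np.load("pics/w1.npy");P2=np.load("pics/w2.npy")
print("cam off",-np.linalg.inv(P1[:,:3])@P1[:,3])
print("machine edge z=0",onplane(P1,(260,203),0),"top edge?",tri([P1,P2],[(266,243),(291,293)]))
print("cell pts",tri([P1,P2],[(313,151),(348,202)]))
R=np.array([[0,1,0],[1,0,0],[0,0,-1.]])
ctrl.reach([.50,-.02,.22],R); P3,a=snap("wrist","w3")
ctrl.reach([.57,-.10,.22],R); P4,b=snap("wrist","w4")
print(ctrl.observe()["clock"], ctrl.observe()["force"])
X=np.array([.58,-.09,.08,1])
def crop(P,im,X,h=50):
    u=P@np.array([*X,1]);u=(u[:2]/u[2]).astype(int); u=np.clip(u,[h,h],[639-h,399-h]);print("origin",u-h)
    return cv2.resize(im[u[1]-h:u[1]+h,u[0]-h:u[0]+h],(400,300) if 0 else (395,395),interpolation=cv2.INTER_CUBIC)
m=np.hstack([crop(P3,a,(.505,.085,.12),60),crop(P4,b,(.58,-.09,.08),75)])
cv2.imwrite("pics/m1.png",m[:,:,::-1])
E
```

```text
cam off [ 0.52128903 -0.06419724  0.48025146]
machine edge z=0 [ 0.42621813 -0.20591917] top edge? [ 0.4299055  -0.27622556  0.0042413 ]
cell pts [ 0.51340963 -0.11934034  0.01761911]
2.5 [ 0.15618907 -0.27794315  0.16449012]
origin [262   4]
origin [251  90]
```

View pics/m1.png

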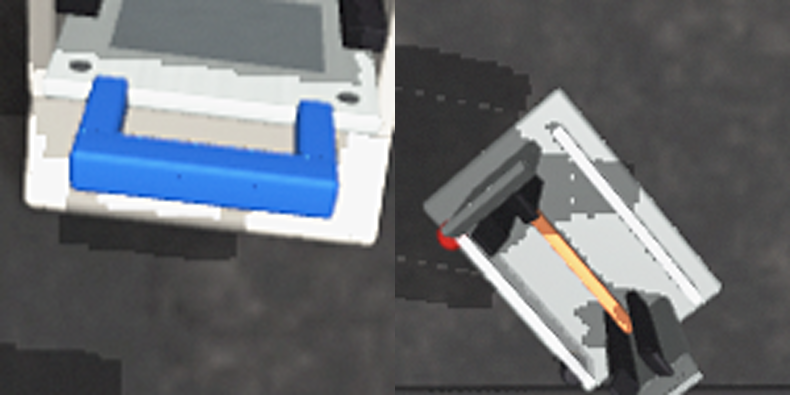

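m1 left (w3 crop) shows the handle crossbar from about (73,165) to (336,190) in the crop, with two uprights. m1 right (w4 crop) shows the cell foot corners at (163,90), (30,207) and (325,288), the orange bar, both white walls and the black ribs. I'll fit the handle by its silhouette over several views and the cell from the corner points, then check by overlay.

```bash
cat >> h.py <<'E'
from scipy.optimize import minimize
c35,s35=np.cos(np.radians(35)),np.sin(np.radians(35))
def proj(P,X):
    h=np.c_[X,np.ones(len(X))]@P.T; return h[:,:2]/h[:,2:]
def rackR(yaw,lean=35):
    l=np.radians(lean);c,s=np.cos(yaw),np.sin(yaw)
    return np.array([[c,-s,0],[s,c,0],[0,0,1.]])@np.array([[np.cos(l),0,-np.sin(l)],[0,1,0],[np.sin(l),0,np.cos(l)]])
def box(c,d): return np.array([[c[0]+a*d[0]/2,c[1]+b*d[1]/2,c[2]+e*d[2]/2] for a in(-1,1) for b in(-1,1) for e in(-1,1)])
HB=[box((0,0,.126),(.010,.064,.014)),box((0,.027,.1045),(.010,.010,.029)),box((0,-.027,.1045),(.010,.010,.029))]
def sil(P,R,t,s=4):
    m=np.zeros((400*s,640*s),np.uint8)
    for b in HB:
        q=(proj(P,(b@R.T+t))+.5)*s
        cv2.fillConvexPoly(m,cv2.convexHull(q.astype(np.int32)),255)
    return cv2.resize(m,(640,400),interpolation=cv2.INTER_AREA)/255.
def blue(im):
    i=im.astype(int); return ((i[...,2]>110)&(i[...,2]>i[...,0]*1.8)&(i[...,2]>i[...,1]*1.25)).astype(float)
E
python3 - <<'E'
from h import *
P0=None
R0=cv2.Rodrigues(np.array([-2.88076691e+00, -2.31275717e-04,  2.53862474e-03]))[0]
K=np.array([[308.14295921,0,318.32228945],[0,308.14295921,194.77791586],[0,0,1]])
P0=K@np.c_[R0,[-0.62509522,-0.03328721,0.37883016]]; np.save("pics/wrist0.npy",P0)
V=[]
for n in("wrist0","w2","w3"):
    P=np.load(f"pics/{n}.npy"); im=cv2.imread(f"pics/{n}.png")[:,:,::-1]
    u=proj(P,np.array([[.505,.085,.12]]))[0].astype(int); W=np.zeros((400,640)); W[max(0,u[1]-50):u[1]+50,u[0]-65:u[0]+65]=1
    V.append((P,blue(im)*W,W)); print(n,u,V[-1][1].sum())
def cost(p,full=False):
    R=rackR(p[3],p[4]*10); t=np.array(p[:3])-R@[0,0,.126]   # p = grip point
    e=[np.abs(sil(P,R,t)*W-B).sum()/B.sum() for P,B,W in V]
    return e if full else sum(e)
best=None
for y in(1.45,1.6):
    s=np.array([.505,.085,.137,y,3.5]); sim=np.vstack([s]+[s+d for d in np.diag([.006,.006,.008,.08,.3])])
    r=minimize(cost,s,method="Nelder-Mead",options=dict(initial_simplex=sim,xatol=1e-5,fatol=1e-5,maxiter=600)); r=minimize(cost,r.x,method="Nelder-Mead",options=dict(maxiter=400))
    if best is None or r.fun<best.fun: best=r
    print(r.x,cost(r.x,True))
p=best.x; R=rackR(p[3],p[4]*10); print("lower edge mid",p[:3]-R@[0,0,.126])
P4=np.load("pics/w4.npy")
f=lambda u,v:(251+u/2.633,90+v/2.633)
C={k:onplane(P4,f(*q),z) for k,q,z in [("top",(163,90),.008),("left",(30,207),.008),("right",(325,288),.008),("fw0",(68,240),.038),("fw1",(195,386),.038),("rw0",(160,127),.038),("rw1",(304,302),.038),("b0",(145,221),.04),("b1",(230,327),.04)]}
for k,v in C.items(): print(k,v.round(4))
d=lambda a,b:(np.linalg.norm(C[b]-C[a]).round(4),np.degrees(np.arctan2(*(C[b]-C[a])[::-1])).round(1))
print("90?",d("top","left"),"130?",d("top","right"),"walls",d("fw0","fw1"),d("rw0","rw1"),d("b0","b1"),"centre",(C["left"]+C["right"])/2)
E
```

```text
wrist0 [163  86] 2672.0
w2 [354  29] 1284.0
w3 [322  64] 1842.0
[0.5054624  0.08905052 0.13374398 1.46758181 3.2740082 ] [np.float64(0.17352794411177647), np.float64(0.14358621953454279), np.float64(0.13928807136318155)]
[0.50560529 0.08905699 0.13446633 1.47234076 3.17588501] [np.float64(0.1775287659974169), np.float64(0.13233461608942643), np.float64(0.14003108300866493)]
lower edge mid [0.51212427 0.15505532 0.02733219]
top [ 0.565  -0.0502]
left [ 0.4993 -0.1061]
right [ 0.6459 -0.1478]
fw0 [ 0.5214 -0.1161]
fw1 [ 0.5799 -0.1882]
rw0 [ 0.564  -0.0651]
rw1 [ 0.6307 -0.1461]
b0 [ 0.5569 -0.107 ]
b1 [ 0.5962 -0.1576]
90? (np.float64(0.0862), np.float64(-139.6)) 130? (np.float64(0.1268), np.float64(-50.3)) walls (np.float64(0.0928), np.float64(-51.0)) (np.float64(0.1049), np.float64(-50.5)) (np.float64(0.0641), np.float64(-52.3)) centre [ 0.57261169 -0.12695888]
```

```bash
python3 - <<'E'
from h import *
from scipy.optimize import least_squares
P4=np.load("pics/w4.npy"); f=lambda u,v:np.array((251+u/2.633,90+v/2.633))
foot=np.array([f(163,90),f(30,207),f(325,288)])
M=np.array([[.045,.065],[-.045,.065],[.045,-.065]])  # which is +x is a free choice (symmetric)
lines=[(f(68,240),f(195,386),-1),(f(160,127),f(304,302),1),(f(145,221),f(230,327),0)]
def res(p,full=0):
    c,s=np.cos(p[2]),np.sin(p[2]);Rz=np.array([[c,-s],[s,c]])
    X=np.c_[M@Rz.T+p[:2],np.full(3,p[3])]
    r=list((proj(P4,X)-foot).ravel())
    off=[(Rz.T@(onplane(P4,q,.04 if k==0 else .038)-p[:2]))[0] for a,b,k in lines for q in(a,b)]
    w=p[4]
    r+= [ (o-k*w)*700 for o,k in zip(off,np.repeat([-1,1,0],2))]
    return r+[(p[3]-.005)*200]
r=least_squares(res,[.573,-.127,np.radians(39.6),.005,.035])
print("cell",r.x,np.degrees(r.x[2]),np.round(r.fun,2)); np.save("cell.npy",r.x[:3])
r.x[2]=r.x[2]
# handle refit with lean fixed
V=[]
for n in("wrist0","w2","w3"):
    P=np.load(f"pics/{n}.npy"); im=cv2.imread(f"pics/{n}.png")[:,:,::-1]
    u=proj(P,np.array([[.505,.085,.12]]))[0].astype(int); W=np.zeros((400,640)); W[max(0,u[1]-50):u[1]+50,u[0]-65:u[0]+65]=1
    i=im.astype(int); B=((i[...,2]-i[...,0]>40)&(i[...,2]>i[...,1]*1.15))*W
    V.append((P,B,W))
def cost(p,full=False):
    R=rackR(p[3],35); t=np.array(p[:3])-R@[0,0,.126]
    e=[np.abs(sil(P,R,t)*W-B).sum()/B.sum() for P,B,W in V]
    return e if full else sum(e)
s=np.array([.5055,.089,.137,1.48])
for _ in range(3):
    sim=np.vstack([s]+[s+d for d in np.diag([.004,.004,.006,.05])]); q=minimize(cost,s,method="Nelder-Mead",options=dict(initial_simplex=sim)); s=q.x
R=rackR(s[3]); print("grip",s,np.degrees(s[3]),cost(s,True),"slot",s[:3]-R@[0,0,.126]); np.save("grip.npy",s)
# overlays
def cellpts(X): 
    c,sn=np.cos(r.x[2]),np.sin(r.x[2]); X=np.array(X,float); return np.c_[X[:,:2]@np.array([[c,sn],[-sn,c]])+r.x[:2],X[:,2]]
def edge(im,P,B,o,k,col):
    q=((proj(P,B)-o+.5)*k).astype(int)
    for a in range(8):
        for b in(1,2,4):
            if not a&b: cv2.line(im,tuple(map(int,q[a])),tuple(map(int,q[a|b])),col,1)
tiles=[]
for n,X,h in(("wrist0",s[:3],50),("w3",s[:3],50),("w4",(.575,-.12,.06),75)):
    P=np.load(f"pics/{n}.npy"); im=cv2.imread(f"pics/{n}.png"); u=proj(P,np.array([X]))[0].astype(int); u=np.clip(u,h,[639-h,399-h]); o=u-h; k=(290 if h<60 else 500)/(2*h)
    t=cv2.resize(im[o[1]:o[1]+2*h,o[0]:o[0]+2*h],None,fx=k,fy=k,interpolation=cv2.INTER_CUBIC)
    if h<60:
        for b in HB: edge(t,P,b@R.T+s[:3]-R@[0,0,.126],o,k,(0,0,255))
    else:
        for sy in(1,-1):
            for sx in(1,-1): edge(t,P,cellpts(box((sx*.0055,sy*.0405,.0515),(.003,.012,.087))),o,k,(0,255,0))
            edge(t,P,cellpts(box((0,sy*.0465,.0515),(.008,.0002,.087))),o,k,(255,255,0))
        edge(t,P,cellpts(box((0,0,.0025),(.09,.13,.005))),o,k,(0,0,255))
        edge(t,P,cellpts(box((0,0,.036),(.006,.086,.008))),o,k,(255,0,255))
    tiles.append(t)
m=np.zeros((580,790,3),np.uint8); m[:290,:290]=tiles[0]; m[290:580,:290]=tiles[1]; m[:500,290:790]=tiles[2]
cv2.imwrite("pics/m2.png",m)
E
```

```text
cell [ 5.72919016e-01 -1.28444043e-01  6.90583506e-01  3.96160889e-04
  3.28274383e-02] 39.56752030222544 [ 1.07 -0.69 -0.82 -0.33  1.21 -0.07  0.7   0.1   0.45  0.35  0.94 -0.48
 -0.92]
grip [0.50551912 0.08902159 0.1341114  1.46633392] 84.01474515485495 [np.float64(0.14698851652214667), np.float64(0.10878668342797694), np.float64(0.11680614094028056)] slot [0.51305496 0.16089826 0.03089824]
```

View pics/m2.png

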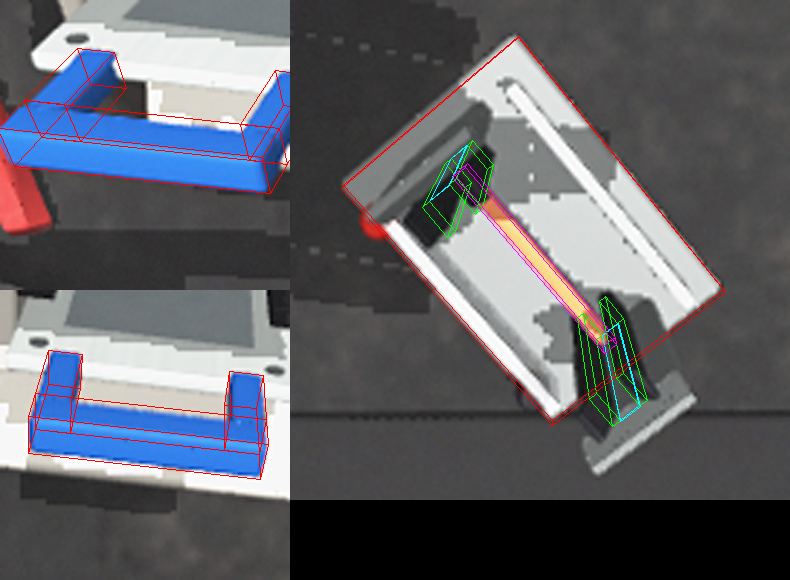

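m2 shows the handle outline matching to about 1–2 px, and the foot and bar of the cell matching to about 1 px. The grip is at (0.506, 0.089, 0.134) against an expected height of 0.137. The cell is at (0.573, -0.128) with its x axis at 39.6°. Next I'll grasp the plate and draw it out along its own axis.

```bash
python3 - <<'E'
from h import *
s=np.load("grip.npy"); Rp=rackR(s[3]); g=s[:3]; pz=Rp[:,2]
T=np.c_[np.cross(Rp[:,0],-pz),Rp[:,0],-pz]; print(T.round(3))
tcp=g-.019*pz
pre=tcp+.085*pz
print(ctrl.ik(pre,T),ctrl.ik(tcp,T))
c=np.load("cell.npy"); print("cell ik",ctrl.ik([*c[:2],.26],np.array([[np.cos(c[2]+np.pi/2),np.cos(c[2]),0],[np.sin(c[2]+np.pi/2),np.sin(c[2]),0],[0,0,-1]])))
ctrl.gripper_to(.045,force=30)
ctrl.reach(pre,T); ctrl.movel(tcp,v=.06)
o=ctrl.observe(); print(o["clock"],o["force"],o["ee_pos"]-tcp)
ctrl.gripper_to(0.0,force=60); o=ctrl.observe(); print(o["clock"],o["force"],o["grip_width"],o["finger_force"])
ctrl.movel(tcp+.02*pz,v=.04); o=ctrl.observe(); print(o["force"],o["grip_width"])
snap("wrist","g1"); snap("scene","g1s")
E
```

```text
[[-0.995  0.085  0.06 ]
 [ 0.104  0.815  0.57 ]
 [ 0.     0.574 -0.819]]
[ -17.79156129   19.46512308  111.70184143   38.97657732   63.20071104
 -124.35681482] [ -12.25426215   25.8628471   114.51877793   44.97742484   53.76766362
 -128.20406366]
cell ik [-1.37976633e+01  1.70828036e+01  9.46795182e+01 -2.54444375e-14
  6.82376782e+01 -5.33651836e+01]
6.2667 [-0.46673962  0.66751291 -0.12774767] [ 0.00025199 -0.00018092  0.00027781]
6.7667 [ 0.47566243 -0.03322662  0.59475917] -0.0003180438929342905 0.0
[-0.16909071  0.51526488 -0.16759556] -1.505237739740117e-05
```

The grasp closed on nothing, so I'll look.

```bash
python3 - <<'E'
from h import *
ctrl.gripper_to(.045)
P,im=snap("wrist","g2")
a=cv2.imread("pics/g1s.png")[140:260,200:360]; a=cv2.resize(a,(400,300),interpolation=cv2.INTER_CUBIC)
b=cv2.imread("pics/g2.png")[:, :]; 
m=np.zeros((560,640,3),np.uint8); m[:300,:400]=a; m[300:,:416]=cv2.resize(b,(416,260)); 
cc=cv2.imread("pics/g1.png"); m[:150,400:]=cv2.resize(cc,(240,150)); cv2.imwrite("pics/m3.png",m)
E
```

```text
(no output)
```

View pics/m3.png

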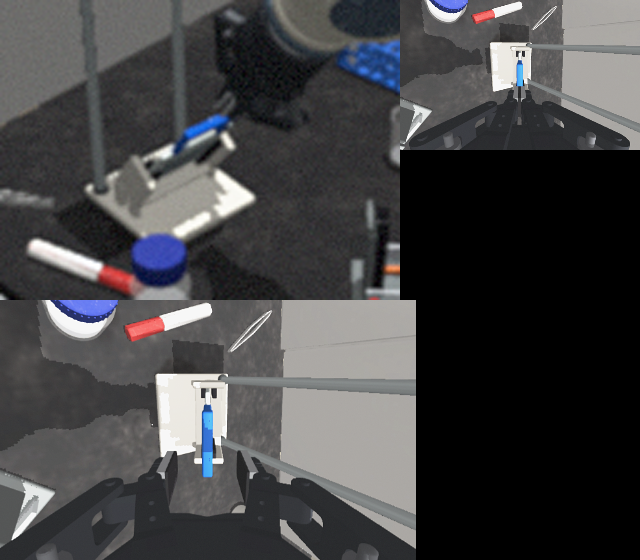

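g2 (lower left) shows the crossbar centred between the fingers across the closing line, but further along the bar or deeper than expected. I'll reproject the fit in the new view and refit with it.

```bash
python3 - <<'E'
from h import *
s=np.load("grip.npy"); Rp=rackR(s[3]); P=np.load("pics/g2.npy")
E=lambda g,R:[proj(P,np.array([g+R@[0,y,z]])).round(0)[0].tolist() for y in(-.032,.032) for z in(-.007,.007)]
print("pred crossbar corners",E(s[:3],Rp)); o=ctrl.observe()
print("tcp pix",proj(P,np.array([o["ee_pos"],o["ee_pos"]-.019*o["eef_rot"][:,2]])).round())
print("cam",-np.linalg.inv(P[:,:3])@P[:,3])
im=cv2.imread("pics/g2.png")[:,:,::-1]; i=im.astype(int)
B=((i[...,2]-i[...,0]>40)&(i[...,2]>i[...,1]*1.15)); ys,xs=np.nonzero(B[140:300,270:370]); print("blue bbox",xs.min()+270,xs.max()+270,ys.min()+140,ys.max()+140)
V=[]
for n in("wrist0","w2","w3","g2"):
    P=np.load(f"pics/{n}.npy"); im=cv2.imread(f"pics/{n}.png")[:,:,::-1]; i=im.astype(int)
    B=((i[...,2]-i[...,0]>40)&(i[...,2]>i[...,1]*1.15)).astype(float); W=np.zeros((400,640))
    if n=="g2": W[140:300,270:370]=1
    else:
        u=proj(P,np.array([[.505,.085,.12]]))[0].astype(int); W[max(0,u[1]-50):u[1]+50,u[0]-65:u[0]+65]=1
    V.append((P,B*W,W))
def cost(p,full=False):
    R=rackR(p[3],35); t=np.array(p[:3])-R@[0,0,.126]
    e=[np.abs(sil(P,R,t)*W-B).sum()/B.sum() for P,B,W in V]
    return e if full else sum(e)
print("old",cost(s,True))
for z0 in(.10,.12,.14):
    x=s.copy();x[2]=z0
    for _ in range(3):
        sim=np.vstack([x]+[x+d for d in np.diag([.01,.008,.01,.06])]); x=minimize(cost,x,method="Nelder-Mead",options=dict(initial_simplex=sim)).x
    print(x,cost(x,True))
E
```

```text
pred crossbar corners [[318.0, 261.0], [318.0, 271.0], [317.0, 166.0], [317.0, 171.0]]
tcp pix [[317. 220.]
 [317. 231.]]
cam [ 0.43096897 -0.00735069  0.28304698]
blue bbox 311 327 160 272
old [np.float64(0.14698851652214667), np.float64(0.10878668342797694), np.float64(0.11680614094028056), np.float64(0.19709648952885217)]
[0.50568443 0.08902116 0.13560015 1.46123418] [np.float64(0.1560147999801152), np.float64(0.11020850492002254), np.float64(0.12533952314051272), np.float64(0.051109532726372656)]
[0.50572205 0.08899182 0.13552927 1.4599111 ] [np.float64(0.15832853967374708), np.float64(0.1160547343476816), np.float64(0.11980127461160997), np.float64(0.051040657755967375)]
[0.50570251 0.08883188 0.13590336 1.45785122] [np.float64(0.15679598894972693), np.float64(0.11219674310402127), np.float64(0.12180278134098915), np.float64(0.04943070532274381)]
```

```bash
python3 - <<'E'
from h import *
s=np.load("grip.npy"); Rp=rackR(s[3]); o=ctrl.observe(); T=o["eef_rot"]; print("clock",o["clock"],o["ee_pos"],o["grip_width"],(o["ee_pos"]-s[:3])@T)
for n in("scene","side"):
    P=pm(ctrl.get_calibration(n)); print(n,"grip",proj(P,s[None,:3])[0],"ends",proj(P,np.array([s[:3]+Rp@[0,y,0] for y in(-.032,.032)])).round(1).tolist(),"tcp",proj(P,np.array([o["ee_pos"],o["ee_pos"]-.1*T[:,2]])).round(1).tolist())
im=cv2.imread("pics/scene0.png").astype(int)[...,::-1]; B=((im[...,2]-im[...,0]>60)&(im[...,2]>im[...,1]*1.25)); ys,xs=np.nonzero(B[175:215,260:310]); print("scene blue bbox",xs.min()+260,xs.max()+260,ys.min()+175,ys.max()+175,"centroid",xs.mean()+260,ys.mean()+175)
P=pm(ctrl.get_calibration("scene")); m=sil(P,Rp,s[:3]-Rp@[0,0,.126])>.5; ys,xs=np.nonzero(m); print("pred",xs.min(),xs.max(),ys.min(),ys.max(),xs.mean(),ys.mean())
# view: scene crop + g2 zoom
sc=ctrl.camera("scene")[:,:,::-1].copy()
sd=ctrl.camera("side")[:,:,::-1].copy()
g=cv2.imread("pics/g2.png")
Pg=np.load("pics/g2.npy")
def dot(im,P,X,c,o,k):
    q=((proj(P,np.array([X]))[0]-o+.5)*k).astype(int); cv2.drawMarker(im,tuple(map(int,q)),c,cv2.MARKER_CROSS,8,1)
out=[]
for im,P,oo,w,h in((sc,P,(240,140),100,75),(sd,pm(ctrl.get_calibration("side")),(260,140),100,75),(g,Pg,(220,130),200,150)):
    k=(400/w); t=cv2.resize(im[oo[1]:oo[1]+h,oo[0]:oo[0]+w],None,fx=k,fy=k,interpolation=cv2.INTER_CUBIC)
    dot(t,P,s[:3],(0,0,255),np.array(oo),k); dot(t,P,o["ee_pos"],(0,255,0),np.array(oo),k); dot(t,P,o["ee_pos"]-.019*T[:,2],(0,255,255),np.array(oo),k); out.append(t)
m=np.zeros((600,800,3),np.uint8); m[:300,:400]=out[0];m[:300,400:]=out[1];m[300:,:400]=out[2]; cv2.imwrite("pics/m4.png",m)
E
```

```text
clock 8.0667 [0.50543871 0.08848852 0.13489648] 0.04478478776247427 [ 2.44736749e-05  9.14277102e-06 -9.51997281e-04]
scene grip [284.22778007 190.47538189] ends [[294.2, 185.4], [273.9, 195.6]] tcp [[284.4, 190.3], [300.3, 172.7]]
side grip [306.29531186 174.16179888] ends [[316.2, 180.7], [296.6, 167.8]] tcp [[306.1, 174.1], [289.9, 172.1]]
scene blue bbox 270 295 183 200 centroid 283.234375 189.625
pred 268 296 183 203 282.0888888888889 192.38333333333333
```

View pics/m4.png

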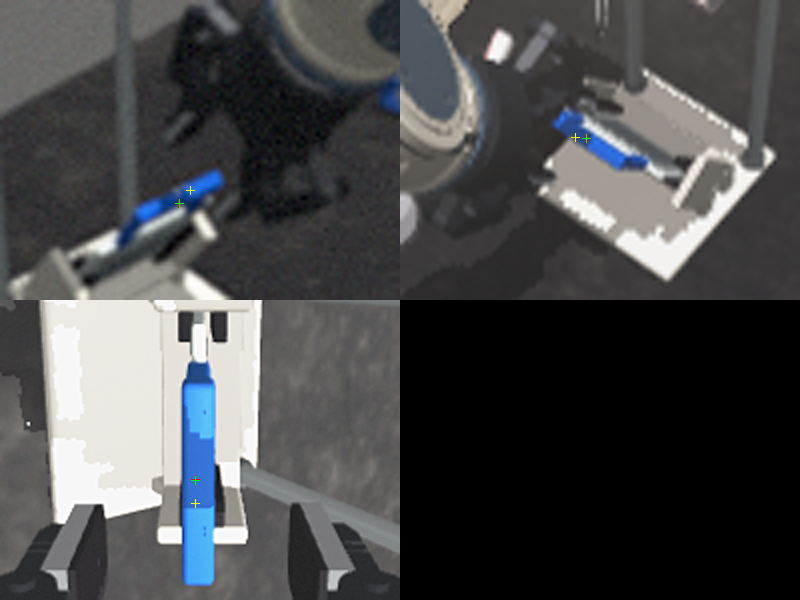

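m4 shows that the handle prediction (crosses) is right in all three views. The real fingertips, though, stand about 35–40 mm short of the reported TCP along the tool axis: in the scene their midpoint is at about (291,184), while the TCP projects to (284,190). So the tool is effectively about 35 mm shorter than stated. Going 35 mm further is clear of everything either way, so I'll do that while watching the force.

```bash
python3 - <<'E'
from h import *
s=np.load("grip.npy"); Rp=rackR(s[3]); g=s[:3]+[0,0,.0015]; pz=Rp[:,2]
tcp=g-.019*pz
f0=ctrl.observe()["force"]
for d in(.0,-.012,-.024,-.034):
    ctrl.movel(tcp+d*pz,v=.06); f=ctrl.observe()["force"]-f0; print(d,f.round(1))
    if np.linalg.norm(f)>6: break
ctrl.gripper_to(0.0,force=60); o=ctrl.observe(); print(o["clock"],o["force"].round(1),o["grip_width"],o["finger_force"])
snap("wrist","k1"); snap("scene","k1s")
E
```

```text
0.0 [ 0.9 -1.6  0.1]
-0.012 [-0.2 -0.3  0.3]
-0.024 [ 0.3 -0.9  0.1]
-0.034 [-0.5 -0.7  0.7]
10.0583 [-1.3 -1.8  2.3] 0.008723831157597315 58.880186676979065
```

```bash
cat >> h.py <<'E'
cell=np.load("cell.npy")
def cellR(yaw): return np.array([[-np.sin(yaw),np.cos(yaw),0],[np.cos(yaw),np.sin(yaw),0],[0,0,-1.]])
E
python3 - <<'E'
from h import *
o=ctrl.observe(); pz=-o["eef_rot"][:,2]; p0=o["ee_pos"]
for d in(.02,.06,.125):
    ctrl.movel(p0+d*pz,v=.08); o=ctrl.observe(); print(d,o["force"].round(1),o["grip_width"],o["finger_force"])
R=cellR(cell[2])
ctrl.reach([.53,-.03,.235],R); 
ctrl.reach([*cell[:2],.205],R)   # lower edge ~ .132
o=ctrl.observe(); print(o["clock"],o["ee_pos"],o["force"].round(1),o["grip_width"])
P,im=snap("wrist","c1"); snap("scene","c1s"); snap("side","c1d")
E
```

```text
0.02 [ 0.2 -0.1 -1.4] 0.008556732111290018 58.45105290412903
0.06 [ 0.5  0.5 -1.8] 0.008928951081248974 58.44819188117981
0.125 [ 0.7 -0.1 -0.9] 0.008878818182288221 58.454750776290894
13.95 [ 0.5723379  -0.12938498  0.20392843] [ 0.2  0.8 -1.5] 0.009100312563130604
```

```bash
python3 - <<'E'
from h import *
o=ctrl.observe(); T=o["eef_rot"]; p=o["ee_pos"]; org=p+.073*T[:,2]
Rp=np.c_[T[:,1],np.cross(-T[:,2],T[:,1]),-T[:,2]]
Rc=rackR(cell[2],0); ct=np.array([*cell[:2],0])
plate=box((0,0,.045),(.005,.09,.09))@Rp.T+org
def edge(im,P,B,o,k,col):
    q=((proj(P,B)-o+.5)*k).astype(int)
    for a in range(8):
        for b in(1,2,4):
            if not a&b: cv2.line(im,tuple(map(int,q[a])),tuple(map(int,q[a|b])),col,1)
m=np.zeros((600,800,3),np.uint8)
for n,cn,oo,w,h,x0,y0,W in(("c1",None,(230,80),200,150,0,0,400),("c1s",None,(320,180),100,75,400,0,400),("c1d",None,(240,215),100,75,0,300,400),("c1",0,(230,80),200,150,400,300,400)):
    P=np.load(f"pics/{n}.npy"); im=cv2.imread(f"pics/{n}.png"); k=W/w
    t=cv2.resize(im[oo[1]:oo[1]+h,oo[0]:oo[0]+w],None,fx=k,fy=k,interpolation=cv2.INTER_CUBIC)
    print(n,proj(P,np.array([[*cell[:2],.095]]))[0])
    if cn is None:
        edge(t,P,plate,np.array(oo),k,(0,0,255))
        for sy in(1,-1): edge(t,P,box((0,sy*.0405,.0515),(.008,.012,.087))@Rc.T+ct,np.array(oo),k,(0,255,0))
        edge(t,P,box((0,0,.0),(.09,.13,.0))@Rc.T+ct,np.array(oo),k,(255,255,0))
    m[y0:y0+t.shape[0],x0:x0+W]=t
cv2.imwrite("pics/m5.png",m)
E
```

```text
c1 [318.54348172 182.07288514]
c1s [371.5313391  229.69719233]
c1d [281.80492417 260.97992338]
c1 [318.54348172 182.07288514]
```

View pics/m5.png

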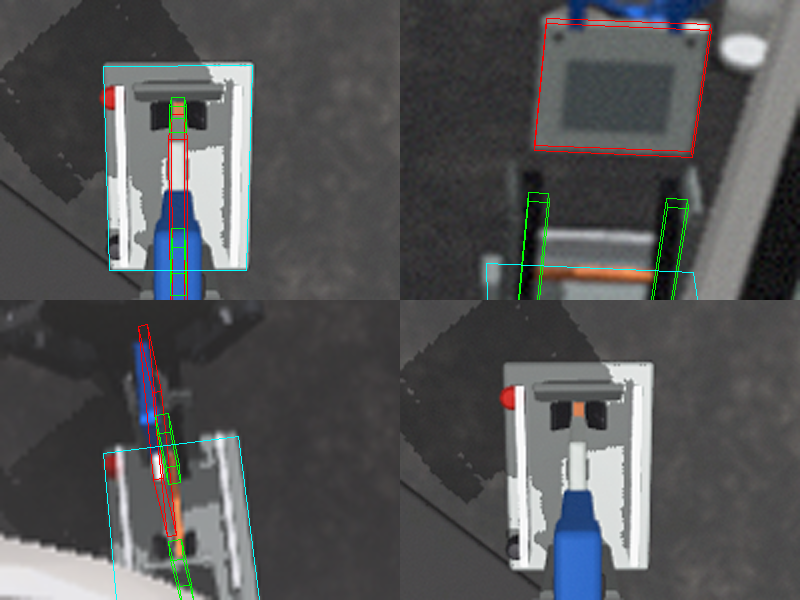

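m5 shows, in the wrist view, the slot and bar centred at column 578 and the plate at 577, so it is aligned in x with the yaw right. Along the cell's y, the foot and guides sit about 1.5 mm further up the picture than modelled, and the plate about 1.5 mm low. I'll shift about 3 mm along cell +y and lower gently with force checks.

```bash
cat >> h.py <<'E'
cy=np.array([-np.sin(cell[2]),np.cos(cell[2]),0]); cx=np.array([np.cos(cell[2]),np.sin(cell[2]),0])
def st(tag=""):
    o=ctrl.observe(); f=o["force"]; d=o["ee_pos"][:2]-cell[:2]
    print(tag,round(o["clock"],2),"xy(cell)mm",(1e3*np.array([d@cx[:2],d@cy[:2]])).round(2),"z",o["ee_pos"][2].round(4),"F cell",np.array([f@cx,f@cy,f[2]]).round(1),"T",o["ft_torque"].round(2),o["grip_width"].round(4)); return o,f
E
python3 - <<'E'
from h import *
o,f=st("now"); R=cellR(cell[2])
tgt=np.array([*cell[:2],0])+.0025*cy
ctrl.movel([*tgt[:2],.185],frame=R,v=.06); o,f0=st("a")
e=tgt[:2]-o["ee_pos"][:2]; print("err mm",(e*1e3).round(2)); tgt[:2]+=e
for z in(.180,.175,.170,.165,.160,.152,.144,.136,.128,.122):
    ctrl.movel([*tgt[:2],z],frame=R,v=.05); o,f=st(z)
    if (f-f0)[2]>8 or np.linalg.norm((f-f0)[:2])>15: print("STOP"); break
E
```

```text
Traceback (most recent call last):
  File "h.py", line 34, in st
    print(tag,round(o["clock"],2),"xy(cell)mm",(1e3*np.array([d@cx[:2],d@cy[:2]])).round(2),"z",o["ee_pos"][2].round(4),"F cell",np.array([f@cx,f@cy,f[2]]).round(1),"T",o["ft_torque"].round(2),o["grip_width"].round(4)); return o,f
                                                                                                                                                                                                 ^^^^^^^^^^^^^^^^^^^^^
AttributeError: 'float' object has no attribute 'round'
```

```bash
sed -i 's/o\["ee_pos"\]\[2\].round(4)/round(float(o["ee_pos"][2]),4)/; s/o\["grip_width"\].round(4)/round(o["grip_width"],4)/' h.py
python3 - <<'E'
from h import *
o,f=st("now"); R=cellR(cell[2])
tgt=np.array([*cell[:2],0])+.0025*cy
ctrl.movel([*tgt[:2],.185],frame=R,v=.06); o,f0=st("a")
e=tgt[:2]-o["ee_pos"][:2]; print("err mm",(e*1e3).round(2)); tgt[:2]+=e
for z in(.180,.175,.170,.165,.160,.152,.144,.136,.128,.122):
    ctrl.movel([*tgt[:2],z],frame=R,v=.05); o,f=st(z)
    if (f-f0)[2]>8 or np.linalg.norm((f-f0)[:2])>15: print("STOP"); break
E
```

```text
now 14.1 xy(cell)mm [0.16 0.65] z 0.2051 F cell [ 0.1  0.5 -0.2] T [-0.04 -0.04 -0.  ] 0.0089
a 14.58 xy(cell)mm [-0.05  2.89] z 0.1845 F cell [ 1.2 -0.  -0.2] T [-0.02 -0.01 -0.03] 0.0084
err mm [ 0.29 -0.26]
0.18 14.83 xy(cell)mm [-0.04  2.19] z 0.1798 F cell [ 0.  -0.  -1.3] T [ 0.    0.03 -0.05] 0.0087
0.175 15.08 xy(cell)mm [-0.16  2.3 ] z 0.1746 F cell [-0.7  0.7 -0.8] T [-0.05  0.04  0.05] 0.0087
0.17 15.33 xy(cell)mm [-0.13  2.37] z 0.1696 F cell [-0.2 -0.2 -0.6] T [-0.03 -0.03  0.02] 0.0087
0.165 15.58 xy(cell)mm [-0.13  2.35] z 0.1646 F cell [ 0.2 -0.7 -0.9] T [-0.05  0.03  0.05] 0.0087
0.16 15.83 xy(cell)mm [-0.12  2.36] z 0.1596 F cell [-0.9 -0.5 -0.2] T [ 0.04 -0.02 -0.02] 0.0089
0.152 16.14 xy(cell)mm [-0.15  2.41] z 0.1515 F cell [-0.  -0.5 -1.3] T [0.01 0.01 0.05] 0.0086
0.144 16.45 xy(cell)mm [-0.17  2.4 ] z 0.1435 F cell [-0.4  0.7 -1.7] T [-0.01  0.    0.02] 0.0089
0.136 16.76 xy(cell)mm [-0.14  2.42] z 0.1355 F cell [-0.4 -0.3  0.2] T [-0.03  0.01  0.01] 0.0086
0.128 17.07 xy(cell)mm [-0.17  2.41] z 0.1275 F cell [ 0.  -0.3 -2.1] T [ 0.05 -0.03 -0.01] 0.0091
0.122 17.33 xy(cell)mm [-0.15  2.38] z 0.1216 F cell [-0.8  0.2 -0.6] T [-0.03  0.04  0.05] 0.0092
```

```bash
python3 - <<'E'
from h import *
o,f0=st("now"); R=cellR(cell[2]); tgt=np.array([*cell[:2],0])+.00235*cy+.00015*cx
z=.1215; zmin=.083
while z>zmin:
    z-=.0015; ctrl.movel([*tgt[:2],z],frame=R,v=.03); o,f=st(round(z,4))
    if f[2]>22 or np.linalg.norm(f[:2])>20 or np.linalg.norm(o["ft_torque"])>4: print("STOP"); break
E
```

```text
now 17.33 xy(cell)mm [-0.15  2.38] z 0.1216 F cell [-0.8  0.2 -0.6] T [-0.03  0.04  0.05] 0.0092
0.12 17.58 xy(cell)mm [0.11 2.39] z 0.1199 F cell [-0.2 -1.2 -1.9] T [ 0.06 -0.01 -0.01] 0.0088
0.1185 17.83 xy(cell)mm [0.14 2.38] z 0.1184 F cell [ 0.8  0.3 -0.4] T [-0.01  0.    0.  ] 0.0091
0.117 18.08 xy(cell)mm [0.08 2.43] z 0.1169 F cell [-0.3 -0.  -1.2] T [ 0.   -0.    0.04] 0.0087
0.1155 18.33 xy(cell)mm [0.07 2.43] z 0.1154 F cell [ 0.3 -0.6 -1.6] T [-0.04  0.   -0.03] 0.0089
0.114 18.58 xy(cell)mm [0.07 2.45] z 0.1138 F cell [ 0.2  0.8 -0.9] T [ 0.02 -0.01  0.  ] 0.0088
0.1125 18.83 xy(cell)mm [0.08 2.43] z 0.1124 F cell [-0.7  0.3 -1.6] T [-0.01  0.01  0.01] 0.0087
0.111 19.08 xy(cell)mm [0.08 2.4 ] z 0.1109 F cell [ 0.2 -0.2 -2. ] T [-0.05  0.03 -0.02] 0.0088
0.1095 19.33 xy(cell)mm [0.39 2.03] z 0.11 F cell [ 0.6 -0.8  3.1] T [0.06 0.1  0.01] 0.0089
0.108 19.58 xy(cell)mm [0.5  1.95] z 0.1087 F cell [-0.5  0.5  5.7] T [0.11 0.15 0.01] 0.0086
0.1065 19.83 xy(cell)mm [0.56 1.93] z 0.1073 F cell [-0.4  0.9  7.3] T [0.06 0.22 0.  ] 0.0089
0.105 20.08 xy(cell)mm [0.57 1.9 ] z 0.1
[... 680 characters left out ...]
 6.1] T [0.08 0.18 0.  ] 0.009
0.093 22.08 xy(cell)mm [0.54 1.88] z 0.0938 F cell [-0.3  0.9  6.2] T [0.07 0.23 0.  ] 0.0089
0.0915 22.33 xy(cell)mm [0.55 1.9 ] z 0.0923 F cell [-0.3  0.9  6.7] T [ 0.09  0.23 -0.01] 0.0092
0.09 22.58 xy(cell)mm [0.53 1.92] z 0.0907 F cell [-0.3  0.7  5.8] T [ 0.07  0.22 -0.05] 0.0089
0.0885 22.83 xy(cell)mm [0.59 1.9 ] z 0.0893 F cell [-0.1  1.6  6.5] T [0.11 0.28 0.04] 0.0088
0.087 23.08 xy(cell)mm [0.63 1.81] z 0.088 F cell [-1.3  0.2  9.3] T [0.12 0.28 0.05] 0.0088
0.0855 23.33 xy(cell)mm [1.14 1.2 ] z 0.0879 F cell [-2.2  2.9 18.8] T [0.25 0.77 0.01] 0.0089
0.084 23.58 xy(cell)mm [1.51 0.6 ] z 0.0878 F cell [-2.8  4.7 29. ] T [0.33 1.3  0.07] 0.0088
STOP
```

The bar was met at z = 0.110 and moved down at about 7 N of push. It stopped firmly at 0.088, against the expected 0.089, with z unchanged while the force rose to 29 N, so it is home. I'll ease off, release, retreat and check.

```bash
python3 - <<'E'
from h import *
R=cellR(cell[2]); tgt=np.array([*cell[:2],0])+.0019*cy+.0005*cx
ctrl.movel([*tgt[:2],.0872],frame=R,v=.03); st("eased")
ctrl.gripper_to(.04); o,f=st("open")
ctrl.movel([*o["ee_pos"][:2],.15],frame=R,v=.06); st("up")
ctrl.movel([*o["ee_pos"][:2],.22],frame=R,v=.12); st("up2"); ctrl.sleep(.3)
V=[]
for n in("wrist","scene"):
    P,im=snap(n,"z"+n); i=im.astype(int); B=((i[...,2]-i[...,0]>40)&(i[...,2]>i[...,1]*1.15)).astype(float); W=np.zeros((400,640))
    u=proj(P,np.array([[*cell[:2],.135]]))[0].astype(int); h=60 if n=="wrist" else 26; W[max(0,u[1]-h):u[1]+h,u[0]-h:u[0]+h]=1; V.append((P,B*W,W)); print(n,u,(B*W).sum())
def cost(p,full=False):
    Rr=rackR(p[3],0); t=np.array(p[:3])-Rr@[0,0,.126]; e=[np.abs(sil(P,Rr,t)*W-B).sum()/B.sum() for P,B,W in V]; return e if full else sum(e)
x=np.array([*cell[:2],.142,cell[2]])
for _ in range(2):
    sim=np.vstack([x]+[x+d for d in np.diag([.005,.005,.008,.05])]); x=minimize(cost,x,method="Nelder-Mead",options=dict(initial_simplex=sim)).x
print("grip",x.round(4),cost(x,True),"seat expected",cell[:2]+.0015*cy[:2],.142)
# unmoved bystanders
a=cv2.imread("pics/scene0.png").astype(int);b=cv2.imread("pics/zscene.png").astype(int)
for k,(u,v,r) in dict(bottle=(264,257,22),timer=(318,309,20),beaker=(364,195,10)).items(): print(k,np.abs(a-b)[v-r:v+r,u-r:u+r].mean().round(1))
E
```

```text
eased 23.84 xy(cell)mm [0.91 1.15] z 0.088 F cell [-1.4  0.2  9.6] T [-0.05  0.33  0.01] 0.0089
open 24.25 xy(cell)mm [0.34 2.12] z 0.0868 F cell [0.4 0.2 0.2] T [-0.02  0.05  0.03] 0.04
up 25.45 xy(cell)mm [0.14 2.42] z 0.1495 F cell [ 0.1 -0.2  0.5] T [-0.   -0.04  0.  ] 0.0397
up2 26.18 xy(cell)mm [0.05 2.53] z 0.2194 F cell [-0.5  0.3  0.1] T [ 0.   -0.01 -0.  ] 0.04
wrist [317 190] 923.0
scene [373 216] 298.0
grip [ 0.5721 -0.1257  0.1436  0.6902] [np.float64(0.06143224353663459), np.float64(0.16041584419002497)] seat expected [ 0.57196354 -0.12728773] 0.142
bottle 12.9
timer 18.9
beaker 3.1
```

```bash
python3 - <<'E'
from h import *
a=cv2.imread("pics/scene0.png");b=cv2.imread("pics/zscene.png")
for k,(u,v,r) in dict(bottle=(264,257,22),timer=(318,309,20),beaker=(364,195,12)).items():
    m=cv2.matchTemplate(b[v-r-8:v+r+8,u-r-8:u+r+8],a[v-r:v+r,u-r:u+r],cv2.TM_CCOEFF_NORMED); _,mx,_,l=cv2.minMaxLoc(m); print(k,round(mx,3),(l[0]-8,l[1]-8))
    d=np.abs(a.astype(int)-b)[v-r:v+r,u-r:u+r].max(2)>40; ys,xs=np.nonzero(d); print(d.mean().round(3), (xs.mean()+u-r,ys.mean()+v-r) if len(xs) else None)
E
```

```text
bottle 0.953 (0, 0)
0.123 (np.float64(263.3765690376569), np.float64(240.77824267782427))
timer 0.928 (0, 0)
0.172 (np.float64(312.24363636363637), np.float64(303.53090909090906))
beaker 0.993 (0, 0)
0.0 None
```

```bash
python3 -c "
from workcell import ctrl
print(ctrl.sign_off())"
```

```text
the job is handed in; nothing more can be done
None
```

The plate is standing in the test cell with the contact bar pressed down to its stop (peak push about 29 N); it has been released, the bottle, beaker and timer show no shift, and the job was handed in at about 26 s.

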